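# Check the glue syringes and close the case

### The arm

A 6-joint arm with a two-finger parallel gripper is mounted at the origin on a cart in front of the work surface, level with it; the furniture and walls round the work are solid. World frame = base frame: x ahead of the robot, y to its left, z up, the work surface at z = 0. Lengths are in mm, angles in rad, forces in N, time in s.
With the tool pointing down it reaches from about 350 to 975 mm from the base axis. Payload 7.1 kg.
Tool frame: the origin (TCP) lies at the very end of the fingers, on their centre line; the grasp point (between the pads) lies 19 mm behind it; z points along the fingers, y is the line along which they close (so a half turn about z gives the same grasp; the last joint's range is limited). The gripper opens to 88 mm and grips with 3 to 60 N. Pads are 20 mm wide; open, the fingers measure 115 mm over their backs; the gripper's body (75 mm by 178 mm) begins 61 mm behind the grasp point.
Start: joints at [0.738, 0.423, 1.63, -0, 1.089, -0.019], TCP at [454.283, 429.223, 222.675] pointing down, gripper open.
Joint ranges: [-3, 3], [-0.9, 2.11], [0.09, 2.58], [-1.31, 4.45], [0.11, 2.69], [-2.54, 2.54]. Speed limits (rad/s): [2.39, 2.39, 3.01, 3.14, 3.14, 3.14].

### API

Orientations are given as a rotation vector (axis times angle).
In Python, from workcell import get_obs, get_image, job, models gives the robot as it stands.
- The arm moves only by the tool jog_arm, never from a script. Its argument "increments" is one flat list of numbers, 7 for each row, row after row: the turn, a rotation vector about the tool's x, y, z in degrees, then the shift along the tool's x, y, z in mm, then the opening in per cent of the stroke, from 0 (shut) to 100 (fully open). A call has 1 to 12 rows; each row shifts and turns the commanded pose from where the row before left it, along the tool's axes as they then stand; what a row does not reach is not made up. A row lasts 1/8 s, in which the tool goes at most 62.5 mm and 10.7 degrees, less where a joint would pass 70% of its speed; a pose out of reach is approached as far as the arm can. A call is refused whole if a number of a shift passes 62.5 or a number of a turn 10.7, either way. A call with a gripper value outside its range is refused whole. The fingers move at their own pace and stop on an object; the grip force is fixed at half the most. Time passes only in rows, so rows that do not move let the fingers close. It gives the time, the measured TCP pose, the force, the opening and the grip force at its end, in the units of the state.
- get_obs(): the state, without advancing time (a new reading comes with each control period).
- get_image(name): name is "scene" or "top" or "wrist"; returns a dict with "pixels" (400x640x3 uint8, blue, green, red), "depth" (400x640 float32, mm along the optical axis (not along the pixel's ray), 0 where there is no reading), "fx", "fy", "cx", "cy" (pixels), "cam_to_world" (4x4, takes a point from camera to world coordinates); the wrist camera has in their place "tool_from_camera" (4x4, takes a point from camera to tool coordinates, whose origin is the TCP and whose axes are the flange's). Camera axes: x right, y up, looking along -z (the intrinsics and any distortion apply to the point x, -y, -z); pixel columns grow to the right and rows downward; lengths in mm; the calibration is good to about 2 mm. The wrist camera is an equidistant fisheye: a pixel r from the principal point sees the ray r / f radians off the axis. A picture is of the moment at which its call begins: read the wrist's pose just before it.
- job.close_job(): hands the job in; it is judged then, once.
Trained networks look in the newest picture that a camera, given by its name, has taken for a name from the list of things; names that differ only in an ending like _2 or _b are one class to them, and where a whole thing is asked for, a point or a joint stands for the part that bears it (a point fixed in the world has none). Each returns a list of dicts, best first, with "p" (0 to 1); they miss things now and then, are a little off and sometimes report something else, mostly with a low value. They report only what shows in the picture. A call takes as long as a camera call. They do not tell look-alikes from the thing itself.
- models.look_for(target, camera): "centre" ([x, y, z] in mm, in world coordinates, good to about 4 mm: the middle of the surface that is visible of it).
- models.regions_of(target, camera): "region" (400x640 bool, what is visible of it).
The state is a dict: "t": time; "qpos": joint angles; "qvel": joint speeds; "joint_torque": joint torques, N m; "ee_pos": TCP position; "orientation": TCP orientation; "ft_force": force on the tool from outside, world axes, zero at the start; "moment": the same for the moment, N m; "width": finger opening in mm; "grasp_force": force on a finger pad.
Only numpy, scipy, OpenCV 4.12 (cv2) and the standard library are available. Lean on these libraries where they do the work, as an engineer would, in place of code of your own. Each camera call takes 0.05 s, during which the arm holds its last target. There are 200 camera calls.

### The job

Push the plunger of each of the three glue syringes in the wooden case in as far as it will go: two run fully home, one sticks part-way. Take the one that sticks out and put it in the red reject tray, leave the two good ones lying in their cradles with the plungers home, and shut the case's lid completely. Do not knock over the glue bottle or the jar.

Things in the scene. Friction and masses are not known exactly. Their poses are not given: they have to be found in the camera images.
- case: fixed open wooden case, 194 (x) x 186 (y) x 55 mm high, walls 6 mm, floor top at z = 6 mm; origin at the centre of its underside; x points from the side nearest the robot to the lid hinge. Three syringes lie in it along its x, axes at z = 34 mm, y = -48, 0, +48 mm (which is in which lane varies), nozzles towards +x. Over 35 mm is free between a drawn-out plunger and the near wall
- cradles: fixed in the case, origin as the case's: per lane two black cradles 32 mm wide, tops at z = 38 mm; the rear one takes the push through the syringe's flange; the barrel (centre at x = +38 mm) lifts straight out. From 26 mm behind to 24 mm ahead of the barrel centre nothing is beside or under the barrel; barrels are 30 mm apart and 30 mm from the side walls
- lid (a joint): the case's lid, 8 mm thick, about 194 mm from hinge to free edge, 186 mm wide, a black knob on its outer face, mid-width, 30 mm from the free edge, standing about 40 mm out: angle in rad, 0 = shut on the rim (outer face then 63 mm above the case's underside), starts at 1.65 to 1.8, leaning back past upright; the hinge is stiff: the lid stays where it is left and must be pushed all the way down
- lid_hinge (a point): middle of the lid's hinge line, which runs along the case's y on its far rim, 55 mm above the underside; it lies on the lid's inner face
- syringe_a: one of three look-alike glue syringes, empty: clear barrel 18 mm diameter x 76 mm with dark rings, white finger flange 3 x 30 x 20 mm at its rear end, white nozzle 12 mm long in front, blue plunger; 40 g in all. Origin on the axis at mid barrel, x along the axis towards the nozzle; the flange's front face is at x = -38 mm
- plunger_a (a joint): how far the plunger of syringe_a is pushed in, in m: 0 drawn out, 0.040 fully home; starts anywhere from 0 to 0.006; moves against about 2 N of friction and stays where it is left. In one of the three syringes it jams hard part-way, about half-way down its stroke, whatever the push
- thumb_a (a point): centre of the rear face of that plunger's blue thumb disc (22 mm diameter, 3 mm thick), the face to push on, towards the nozzle; 91 mm behind the barrel centre when drawn out, 51 mm when home
- syringe_b: one of three look-alike glue syringes, empty: clear barrel 18 mm diameter x 76 mm with dark rings, white finger flange 3 x 30 x 20 mm at its rear end, white nozzle 12 mm long in front, blue plunger; 40 g in all. Origin on the axis at mid barrel, x along the axis towards the nozzle; the flange's front face is at x = -38 mm
- plunger_b (a joint): how far the plunger of syringe_b is pushed in, in m: 0 drawn out, 0.040 fully home; starts anywhere from 0 to 0.006; moves against about 2 N of friction and stays where it is left. In one of the three syringes it jams hard part-way, about half-way down its stroke, whatever the push
- thumb_b (a point): centre of the rear face of that plunger's blue thumb disc (22 mm diameter, 3 mm thick), the face to push on, towards the nozzle; 91 mm behind the barrel centre when drawn out, 51 mm when home
- syringe_c: one of three look-alike glue syringes, empty: clear barrel 18 mm diameter x 76 mm with dark rings, white finger flange 3 x 30 x 20 mm at its rear end, white nozzle 12 mm long in front, blue plunger; 40 g in all. Origin on the axis at mid barrel, x along the axis towards the nozzle; the flange's front face is at x = -38 mm
- plunger_c (a joint): how far the plunger of syringe_c is pushed in, in m: 0 drawn out, 0.040 fully home; starts anywhere from 0 to 0.006; moves against about 2 N of friction and stays where it is left. In one of the three syringes it jams hard part-way, about half-way down its stroke, whatever the push
- thumb_c (a point): centre of the rear face of that plunger's blue thumb disc (22 mm diameter, 3 mm thick), the face to push on, towards the nozzle; 91 mm behind the barrel centre when drawn out, 51 mm when home
- tray: red open reject tray, 180 (x) x 125 (y) x 35 mm, walls and floor 4 mm, fixed on the bench; origin at the centre of its underside
- glue_bottle: bystander: white glue bottle with orange tip, standing, 47 mm diameter, 146 mm high; origin at its foot
- screw_jar: bystander: white jar with red lid, standing, 50 mm diameter, 66 mm high; origin at its foot
Mind the look-alikes: they are no part of the job. What is shaped like the syringe_c but purple is not meant.

How it is judged:
By the outcome, as a careful person would: the job done as asked, in the order asked, and still so for the second after the job is handed in, with the robot touching nothing.
It also fails if it takes over 64 s, if anything falls off the work surface, if the arm or the gripper's body presses on something with over 40 N, if the wrist force passes 120 N, or if a joint passes its speed limit or range.

## Working session

There is one attempt and no reset: what is moved stays moved. The work goes in short steps, Python scripts to look and compute and a tool call to move; the robot and the scene stay as the last step left them, time stands still between calls to the robot, and variables do not carry over. Pictures are saved under pics/ and viewed, at most 10 in all, crops included, and the job is handed in when it is done.

Besides the shell and the picture viewer there is one more tool, called after "Emit:" as a command line: name --argument value ..., lists and objects as JSON in quotes. jog_arm: Moves the arm, as the interface text tells. Its arguments: {"type":"object","properties":{"increments":{"type":"array"}},"required":["increments"]}

```bash
mkdir -p pics; cat > h.py <<'E'
import numpy as np, cv2
from scipy.spatial.transform import Rotation as R
from workcell import get_obs, get_image, job, models
def cloud(im):
    d=im["depth"]; v,u=np.mgrid[:d.shape[0],:d.shape[1]]
    p=np.stack([(u-im["cx"])/im["fx"]*d,-(v-im["cy"])/im["fy"]*d,-d],-1)
    T=np.array(im["cam_to_world"]); return p@T[:3,:3].T+T[:3,3]
E
python3 - <<'E'
from h import *
o=get_obs(); print(o["ee_pos"],o["orientation"],o["t"])
for c in("scene","top"):
    im=get_image(c); cv2.imwrite(f"pics/{c}0.png",im["pixels"]); np.save(f"{c}0.npy",cloud(im))
    for n in("case","cradles","lid","syringe_a","plunger_a","tray","glue_bottle","screw_jar","lid_hinge","thumb_a"):
        try: print(c,n,[(np.round(r["centre"]).tolist(),round(r["p"],2)) for r in models.look_for(n,c)][:5])
        except Exception as e: print(c,n,e)
print(get_obs()["t"])
E
```

```text
[453.91071661 428.8589811  221.9131598 ] [-1.24314074e+00 -2.88450312e+00  2.14904403e-03] 0.0
scene case [([607.0, 180.0, 61.0], 0.68)]
scene cradles [([514.0, 177.0, 4.0], 0.69), ([644.0, -214.0, 60.0], 0.56)]
scene lid [([622.0, 179.0, 150.0], 0.85)]
scene syringe_a [([510.0, 226.0, 41.0], 0.9), ([510.0, 129.0, 40.0], 0.68), ([328.0, -2.0, 10.0], 0.65)]
scene plunger_a [([468.0, 223.0, 29.0], 0.58), ([378.0, 28.0, 16.0], 0.57), ([464.0, 129.0, 34.0], 0.45)]
scene tray [([470.0, -209.0, 17.0], 0.83), ([623.0, 178.0, 148.0], 0.26)]
scene glue_bottle [([646.0, -212.0, 62.0], 0.65)]
scene screw_jar [([636.0, -402.0, 46.0], 0.61)]
scene lid_hinge [([625.0, 178.0, 149.0], 0.89)]
scene thumb_a [([463.0, 131.0, 32.0], 0.66), ([465.0, 220.0, 35.0], 0.49)]
top case [([575.0, 178.0, 45.0], 0.94)]
top cradles [([498.0, 176.0, 9.0], 0.95)]
top lid [([628.0, 174.0, 179.0], 0.66)]
top syringe_a [([536.0, 123.0, 44.0], 0.81), ([534.0, 173.0, 42.0], 0.62), ([333.0, -4.0, 13.0], 0.62), ([535.0, 220.0, 43.0], 0.6), ([477.0, 126.0, 42.0], 0.5)]
top plunger_a [([480.0, 219.0, 34.0], 0.65), ([380.0, 29.0, 12.0], 0.65), ([484.0, 130.0, 39.0], 0.48), ([474.0, 170.0, 42.0], 0.41)]
top tray [([477.0, 173.0, 38.0], 0.71), ([471.0, -208.0, 7.0], 0.67)]
top glue_bottle [([643.0, -221.0, 93.0], 0.58)]
top screw_jar []
top lid_hinge [([624.0, 172.0, 177.0], 0.58), ([475.0, 172.0, 38.0], 0.2)]
top thumb_a [([383.0, 24.0, 11.0], 0.6), ([489.0, 223.0, 42.0], 0.53), ([476.0, 174.0, 41.0], 0.47)]
1.1
```

View pics/top0.png

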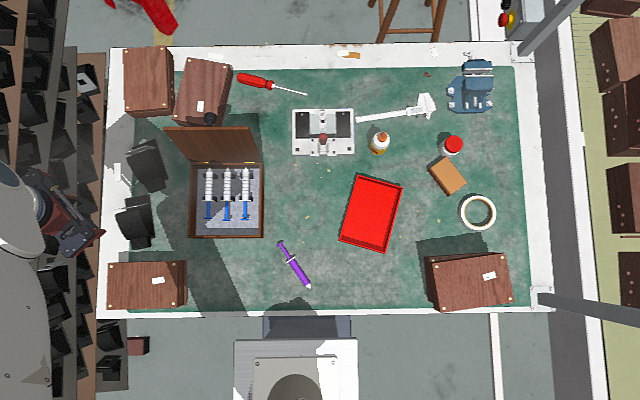

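View pics/scene0.png

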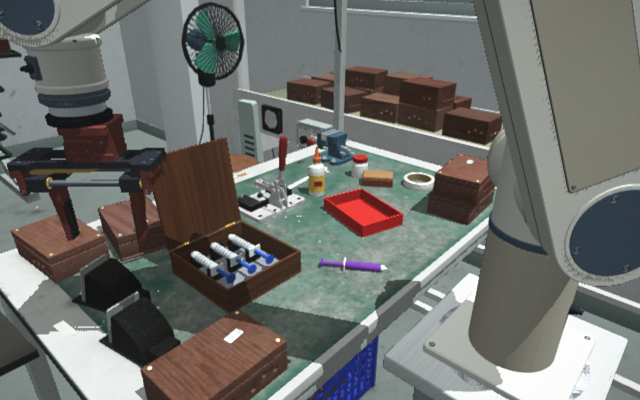

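```bash
python3 - <<'E'
from h import *
P=np.load("top0.npy"); 
X,Y,Z=P[...,0],P[...,1],P[...,2]
# rim of the case
m=(Z>50)&(Z<59)&(X>380)&(X<660)&(Y>50)&(Y<300)
pts=P[m][:,:2].astype(np.float32); print(len(pts),cv2.minAreaRect(pts),np.percentile(pts,[0.5,99.5],axis=0))
bgr=cv2.imread("pics/top0.png"); hsv=cv2.cvtColor(bgr,cv2.COLOR_BGR2HSV)
blue=(hsv[...,0]>95)&(hsv[...,0]<125)&(hsv[...,1]>120)&(X>380)&(X<600)&(Y>80)&(Y<270)&(Z>20)
n,l,s,c=cv2.connectedComponentsWithStats(blue.astype(np.uint8))
for i in range(1,n):
    if s[i,4]>15:
        q=P[l==i]; print(s[i],np.percentile(q,[2,50,98],axis=0).round(1).tolist())
np.set_printoptions(suppress=True)
# lid inner/outer top edge
m=(Z>200)&(X>560)&(X<760)&(Y>70)&(Y<280); q=P[m]; print("lidtop",np.percentile(q,[1,50,99],axis=0).round(1))
Q=np.load("scene0.npy"); m=(Q[...,2]>80)&(Q[...,0]>560)&(Q[...,0]<760)&(Q[...,1]>70)&(Q[...,1]<280); q=Q[m]
for z in range(80,260,30):
    k=q[abs(q[:,2]-z)<10]; 
    if len(k): print(z,np.percentile(k,[5,50,95],axis=0).round(1).tolist())
E
```

```text
726 ((514.95703125, 175.2894744873047), (187.0672149658203, 196.11009216308594), 89.08364868164062) [[416.07193375  81.56136894]
 [611.83096313 268.68397903]]
[241 201   8  19  49] [[462.9, 119.7, 32.4], [481.5, 126.9, 37.3], [510.3, 132.1, 44.0]]
[204 202   8  17  54] [[467.1, 214.8, 32.5], [487.1, 222.1, 37.2], [509.5, 227.6, 44.2]]
[223 202   7  19  62] [[461.2, 167.0, 32.9], [479.9, 174.6, 37.4], [508.6, 180.3, 43.1]]
lidtop [[632.5  81.7 201.1]
 [638.7 170.5 227.7]
 [684.3 263.4 249.2]]
80 [[611.4, 95.5, 80.4], [614.1, 186.8, 84.9], [616.8, 261.8, 89.5]]
110 [[614.9, 93.8, 101.2], [618.0, 184.8, 110.0], [621.1, 261.3, 119.1]]
140 [[619.6, 91.9, 131.0], [622.6, 184.4, 139.9], [625.4, 261.1, 148.7]]
170 [[624.3, 91.9, 161.1], [627.2, 185.6, 170.0], [630.5, 260.8, 179.0]]
200 [[628.7, 90.6, 191.0], [631.6, 172.3, 199.7], [634.6, 241.0, 209.0]]
230 [[633.5, 89.6, 221.1], [636.3, 161.9, 229.7], [639.1, 225.9, 239.1]]
```

The top view shows the case at px (190-263, 127-237), with three blue plungers near v=210, the tray at (371, 213), the bottle at (380, 142), the jar at (452, 146) and the purple decoy at (293, 265). The scene view shows the lid leaning back with the gripper to its left.

```bash
python3 - <<'E'
from h import *
np.set_printoptions(suppress=True,precision=2)
P=np.load("top0.npy"); X,Y,Z=P[...,0],P[...,1],P[...,2]
rim=(Z>50)&(Z<60)
def line(m,ax):
    q=P[m]; a=np.polyfit(q[:,ax],q[:,1-ax],1); print(len(q),"slope deg",np.degrees(a[0]),"mid",np.median(q,0))
line(rim&(X>412)&(X<428)&(Y>85)&(Y<265),1)
line(rim&(X>425)&(X<590)&(Y>75)&(Y<95),0)
line(rim&(X>425)&(X<590)&(Y>258)&(Y<275),0)
Q=np.load("scene0.npy"); q=Q[(Q[...,2]>80)&(Q[...,2]<235)&(Q[...,0]>600)&(Q[...,0]<645)&(Q[...,1]>85)&(Q[...,1]<265)]
A=np.c_[q[:,1:],np.ones(len(q))]
for _ in range(4):
    c=np.linalg.lstsq(A,q[:,0],rcond=None)[0]; r=q[:,0]-A@c; k=abs(r)<3; q,A=q[k],A[k]
print("lid plane x=ay+bz+c",c,"lean",np.degrees(np.arctan(c[1])),"yaw",np.degrees(np.arctan(-c[0])), "x at z55,y175",c@[175,55,1])
m=(X>640)&(X<900)&(Y>40)&(Y<320); 
for x0 in range(640,840,20):
  print(x0,[int(np.max(Z[m&(X>=x0)&(X<x0+20)&(Y>=y)&(Y<y+40)],initial=-1)) for y in range(40,320,40)])
bgr=cv2.imread("pics/top0.png"); hsv=cv2.cvtColor(bgr,cv2.COLOR_BGR2HSV)
red=((hsv[...,0]<6)|(hsv[...,0]>174))&(hsv[...,1]>150)&(X>330)&(X<600)&(Y>-330)&(Y<-90)
t=P[red&(Z>25)&(Z<45)]; print("tray",len(t),cv2.minAreaRect(t[:,:2].astype(np.float32)),np.median(t[:,2]))
dark=(bgr.max(-1)<60)&(Z>150)&(X>630)&(X<720)&(Y>90)&(Y<260); print("knob",dark.sum(),np.percentile(P[dark],[5,50,95],axis=0) if dark.any() else "")
E
```

```text
204 slope deg 0.6243083021342919 mid [419.87 178.35  54.58]
157 slope deg -0.7321173992870527 mid [499.79  85.67  54.42]
168 slope deg -0.6207261885345888 mid [504.34 264.51  54.12]
lid plane x=ay+bz+c [  0.01   0.15 598.99] lean 8.80526110503181 yaw -0.6031604156772283 x at z55,y175 609.353169402213
640 [8, 249, 251, 251, 250, 249, 7]
660 [6, 7, 216, 227, -1, -1, 4]
680 [10, 6, 215, 226, -1, -1, -1]
700 [8, 8, 4, -1, 66, 67, -1]
720 [7, 9, 7, 65, 64, 67, 66]
740 [7, 7, 8, 65, 65, 66, 67]
760 [7, 6, 12, 66, 66, 66, 66]
780 [7, 7, 7, 66, 67, 67, 66]
800 [8, 7, 7, 66, 67, 66, 65]
820 [29, 28, 21, 65, 66, 68, 67]
tray 402 ((473.4640808105469, -201.2113037109375), (124.71356201171875, 180.4339599609375), 72.78076171875) 34.066647187440594
knob 129 [[656.56 160.59 213.3 ]
 [672.59 169.97 220.69]
 [685.14 181.81 226.  ]]
```

Emit:
jog_arm --increments '[0,0,-10,0,0,0,0,0,0,-10,0,0,0,0,0,0,-10,0,0,0,0,0,0,-10,0,0,0,0,0,0,-5.5,0,0,0,0,0,0,0,0,0,0,0]'

```text
t: 1.85
ee_pos: [454.3, 429.2, 222.7]
orientation: [0.032, 3.141, 0.0]
ft_force: [0.6, 0.6, 1.0]
width: 31.5
grasp_force: 0.0
```

Emit:
jog_arm --increments '[0,0,-0.5,0,0,0,0,0,0,0,2.5,-51.4,0,0,0,0,0,2.5,-51.4,0,0,0,0,0,2.5,-51.4,0,0,0,0,0,2.5,-51.5,0,0,0,0,0,0,0,45,0,0,0,0,0,0,45,0,0,0,0,0,0,45,0,0,0,0,0,0,0,0,0,0,0,0,0,0,0]'

```text
t: 3.1
ee_pos: [442.8, 224.1, 88.8]
orientation: [0.018, 3.14, 0.001]
ft_force: [0.6, -0.8, -0.6]
width: 0.3
grasp_force: 0.0
```

Emit:
jog_arm --increments '[0,0,0,0,0,30,0,0,0,0,0,0,15,0,0,0,0,0,0,15,0,0,0,0,0,0,0,0]'

```text
t: 3.6
ee_pos: [441.8, 223.5, 27.3]
orientation: [-0.017, -3.141, 0.001]
ft_force: [-0.1, -1.2, -0.0]
width: 0.2
grasp_force: 0.0
```

```bash
python3 - <<'E'
from h import *
im=get_image("scene"); cv2.imwrite("pics/s1.png",cv2.resize(im["pixels"][190:320,140:320],None,fx=4,fy=4))
o=get_obs(); print(o["ee_pos"],o["ft_force"])
E
```

```text
[442.04834351 223.67144328  27.72273225] [-0.38054223  0.07538633  0.8021826 ]
```

View pics/s1.png

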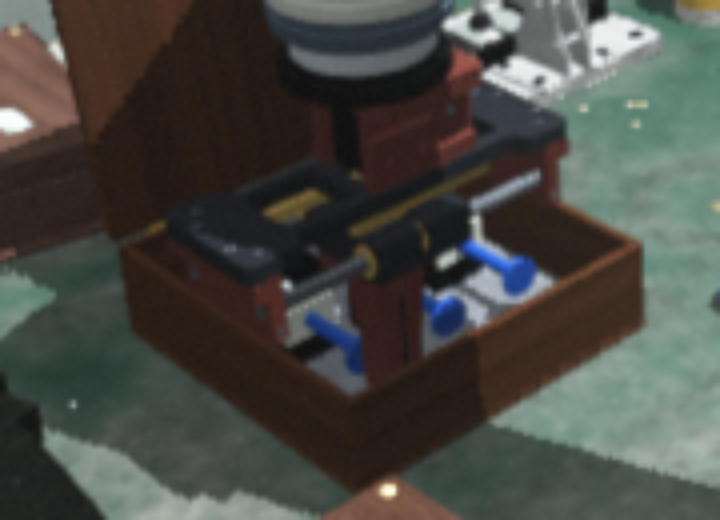

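The crop shows the closed fingers inside the case, behind the left lane's blue disc (crop px 355, 350), clear of the near wall. Pushing now.

Emit:
jog_arm --increments '[0,0,0,-8,0,0,0,0,0,0,-8,0,0,0,0,0,0,-4,0,0,0,0,0,0,-4,0,0,0,0,0,0,-3,0,0,0,0,0,0,0,0,0,0]'

```text
t: 4.4
ee_pos: [469.6, 223.4, 27.7]
orientation: [0.017, 3.141, 0.0]
ft_force: [0.2, -0.4, 0.8]
width: 0.4
grasp_force: 0.0
```

Emit:
jog_arm --increments '[0,0,0,-2,0,0,0,0,0,0,-2,0,0,0,0,0,0,0,0,0,0]'

```text
t: 4.78
ee_pos: [473.1, 223.3, 27.6]
orientation: [0.017, 3.141, -0.0]
ft_force: [-1.5, 0.4, 0.3]
width: 0.5
grasp_force: 0.6
```

Emit:
jog_arm --increments '[0,0,0,-2,0,0,0,0,0,0,-2,0,0,0,0,0,0,0,0,0,0]'

```text
t: 5.15
ee_pos: [477.3, 223.3, 27.7]
orientation: [0.017, 3.141, 0.0]
ft_force: [-0.7, -0.2, 0.5]
width: 0.4
grasp_force: 0.5
```

Emit:
jog_arm --increments '[0,0,0,-2,0,0,0,0,0,0,-2,0,0,0,0,0,0,0,0,0,0]'

```text
t: 5.52
ee_pos: [481.4, 223.3, 27.7]
orientation: [0.017, 3.141, 0.0]
ft_force: [-0.7, -0.9, -0.6]
width: 0.4
grasp_force: 0.5
```

Emit:
jog_arm --increments '[0,0,0,-2,0,0,0,0,0,0,-2,0,0,0,0,0,0,0,0,0,0]'

```text
t: 5.9
ee_pos: [485.4, 223.2, 27.7]
orientation: [0.017, 3.141, 0.0]
ft_force: [-0.9, 0.2, 0.2]
width: 0.5
grasp_force: 0.5
```

Emit:
jog_arm --increments '[0,0,0,-2,0,0,0,0,0,0,-2,0,0,0,0,0,0,0,0,0,0]'

```text
t: 6.28
ee_pos: [487.8, 222.9, 27.4]
orientation: [-0.018, -3.139, 0.001]
ft_force: [-5.0, 0.9, 2.5]
width: 0.4
grasp_force: 2.9
```

Emit:
jog_arm --increments '[0,0,0,-1.5,0,0,0,0,0,0,0,0,0,0]'

```text
t: 6.52
ee_pos: [487.9, 222.7, 27.2]
orientation: [-0.018, -3.136, 0.002]
ft_force: [-9.9, 3.1, 4.1]
width: 0.4
grasp_force: 4.9
```

Emit:
jog_arm --increments '[0,0,0,-1.5,0,0,0,0,0,0,0,0,0,0]'

```text
t: 6.78
ee_pos: [487.9, 222.6, 27.0]
orientation: [-0.018, -3.134, 0.003]
ft_force: [-14.0, 3.7, 7.0]
width: 0.4
grasp_force: 7.0
```

Stopped at 487.9 with stiff force, well past half-way, so this lane is home. Next: the middle lane.

Emit:
jog_arm --increments '[0,0,0,20,0,0,0,0,0,0,20,0,0,0,0,0,0,10,0,0,0,0,0,0,0,0,0,0,0,0,0,0,-24,0,0,0,0,0,0,-24,0,0,0,0,0,0,0,0,0,0,0,0,-10,0,0,0,0,0,0,-8,0,0,0,0,0,0,0,0,0,0]'

```text
t: 8.02
ee_pos: [460.9, 176.1, 27.7]
orientation: [0.017, 3.14, 0.001]
ft_force: [0.0, 0.0, -0.7]
width: 0.6
grasp_force: 0.0
```

Emit:
jog_arm --increments '[0,0,0,-3,0,0,0,0,0,0,-3,0,0,0,0,0,0,0,0,0,0]'

```text
t: 8.4
ee_pos: [465.7, 175.5, 27.7]
orientation: [0.017, 3.141, 0.0]
ft_force: [-0.7, 0.1, -0.8]
width: 0.9
grasp_force: 0.4
```

Emit:
jog_arm --increments '[0,0,0,-2,0,0,0,0,0,0,-2,0,0,0,0,0,0,0,0,0,0]'

```text
t: 8.78
ee_pos: [467.3, 175.0, 27.3]
orientation: [-0.018, -3.137, 0.001]
ft_force: [-8.1, 1.9, 3.0]
width: 0.6
grasp_force: 3.8
```

Emit:
jog_arm --increments '[0,0,0,-2,0,0,0,0,0,0,-2,0,0,0,0,0,0,0,0,0,0]'

```text
t: 9.15
ee_pos: [467.3, 174.5, 26.5]
orientation: [-0.018, -3.13, 0.004]
ft_force: [-17.5, 4.4, 6.3]
width: 0.3
grasp_force: 8.8
```

The middle lane jams at 467.3, 20.6 mm short. Now the right lane.

Emit:
jog_arm --increments '[0,0,0,16,0,0,0,0,0,0,16,0,0,0,0,0,0,0,0,0,0,0,0,0,0,-24,0,0,0,0,0,0,-24,0,0,0,0,0,0,0,0,0,0,0,0,-10,0,0,0,0,0,0,-8,0,0,0,0,0,0,0,0,0,0]'

```text
t: 10.28
ee_pos: [460.3, 128.0, 27.7]
orientation: [0.016, 3.14, 0.001]
ft_force: [-0.5, -0.2, -0.1]
width: 0.5
grasp_force: 0.0
```

Emit:
jog_arm --increments '[0,0,0,-3,0,0,0,0,0,0,-3,0,0,0,0,0,0,-2,0,0,0,0,0,0,0,0,0,0]'

```text
t: 10.78
ee_pos: [467.2, 127.4, 27.7]
orientation: [0.017, 3.141, 0.0]
ft_force: [-1.6, 1.1, -0.5]
width: 0.6
grasp_force: 0.5
```

Emit:
jog_arm --increments '[0,0,0,-2,0,0,0,0,0,0,-2,0,0,0,0,0,0,0,0,0,0]'

```text
t: 11.15
ee_pos: [471.4, 127.4, 27.7]
orientation: [0.017, 3.141, 0.0]
ft_force: [-0.7, 0.4, -0.4]
width: -0.1
grasp_force: 0.5
```

Emit:
jog_arm --increments '[0,0,0,-2,0,0,0,0,0,0,-2,0,0,0,0,0,0,0,0,0,0]'

```text
t: 11.52
ee_pos: [475.4, 127.3, 27.7]
orientation: [0.017, 3.141, 0.0]
ft_force: [-1.4, 1.4, 0.3]
width: 0.9
grasp_force: 0.5
```

Emit:
jog_arm --increments '[0,0,0,-3,0,0,0,0,0,0,-3,0,0,0,0,0,0,0,0,0,0]'

```text
t: 11.9
ee_pos: [481.6, 127.2, 27.7]
orientation: [0.017, 3.141, 0.0]
ft_force: [-0.2, 0.8, -0.3]
width: 0.5
grasp_force: 0.2
```

Emit:
jog_arm --increments '[0,0,0,-3,0,0,0,0,0,0,-3,0,0,0,0,0,0,0,0,0,0]'

```text
t: 12.28
ee_pos: [486.8, 127.1, 27.6]
orientation: [-0.017, -3.141, 0.0]
ft_force: [-2.8, 0.2, 0.2]
width: 0.9
grasp_force: 1.5
```

Emit:
jog_arm --increments '[0,0,0,-2,0,0,0,0,0,0,-2,0,0,0,0,0,0,0,0,0,0]'

```text
t: 12.65
ee_pos: [486.9, 126.7, 27.0]
orientation: [-0.018, -3.134, 0.002]
ft_force: [-12.2, 4.3, 6.7]
width: 0.7
grasp_force: 6.3
```

Home at 486.9, which matches the left lane once the case yaw is allowed for. Now for the middle syringe.

Emit:
jog_arm --increments '[0,0,0,20,0,0,0,0,0,0,0,0,-41,0,0,0,0,0,0,-41,10,0,0,0,-40,24,0,34,0,0,0,-40,24,0,34,0,0,0,0,0,0,34,0,0,0,0,0,0,34,0,0,0,0,0,0,34]'

```text
t: 13.65
ee_pos: [550.4, 173.8, 109.4]
orientation: [-0.018, -3.14, 0.001]
ft_force: [0.6, 0.3, -0.3]
width: 29.8
grasp_force: 0.0
```

```bash
python3 - <<'E'
from h import *
o=get_obs(); im=get_image("wrist"); cv2.imwrite("pics/w1.png",im["pixels"])
print(o["ee_pos"],o["width"])
for n in ("syringe_a","plunger_a"): print(n,[(np.round(r["centre"]).tolist(),round(r["p"],2)) for r in models.look_for(n,"wrist")])
E
```

```text
[550.36989747 173.79817446 109.3889424 ] 29.817406361855763
syringe_a [([537.0, 127.0, 47.0], 0.98), ([535.0, 220.0, 41.0], 0.97), ([531.0, 178.0, 42.0], 0.77), ([376.0, 29.0, 16.0], 0.75), ([490.0, 174.0, 36.0], 0.4)]
plunger_a [([492.0, 176.0, 39.0], 0.76), ([499.0, 223.0, 40.0], 0.73), ([386.0, 33.0, 18.0], 0.71), ([497.0, 129.0, 42.0], 0.48)]
```

View pics/w1.png

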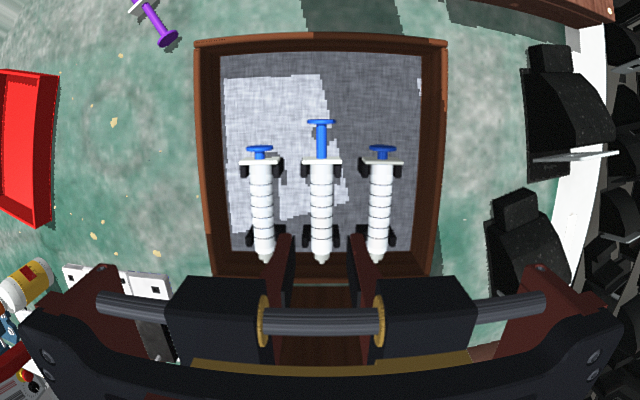

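The wrist view shows the outer plungers home (px 260,150 and 382,150) and the middle one out (320,122). The fingers (275 and 362 at v≈260) straddle the middle barrel. Descending to grasp.

Emit:
jog_arm --increments '[0,0,0,-1.5,0.5,30,34,0,0,0,0,0,30,34,0,0,0,0,0,20,34,0,0,0,0,0,13,34,0,0,0,0,0,0,34,0,0,0,0,0,0,34]'

```text
t: 14.55
ee_pos: [553.6, 175.1, 17.3]
orientation: [0.017, 3.14, 0.001]
ft_force: [0.2, 0.4, 0.1]
width: 29.8
grasp_force: 0.0
```

Emit:
jog_arm --increments '[0,0,0,0,0,0,0,0,0,0,0,0,0,0,0,0,0,0,0,0,0,0,0,0,0,0,0,0]'

```text
t: 15.05
ee_pos: [553.5, 175.1, 17.3]
orientation: [0.017, 3.14, 0.0]
ft_force: [-1.0, 0.8, 6.2]
width: 17.5
grasp_force: 30.0
```

Emit:
jog_arm --increments '[0,0,0,0,0,-15,0,0,0,0,0,0,-30,0,0,0,0,0,0,-40,0,0,0,0,0,0,-40,0,0,0,0,0,0,-30,0,0,0,0,0,0,0,0]'

```text
t: 15.8
ee_pos: [554.4, 175.4, 174.6]
orientation: [0.017, 3.137, 0.002]
ft_force: [0.6, 0.2, -0.6]
width: 17.0
grasp_force: 30.0
```

Emit:
jog_arm --increments '[0,0,0,7.4,-42.2,0,0,0,0,0,7.4,-42.2,0,0,0,0,0,7.4,-42.2,0,0,0,0,0,7.4,-42.2,0,0,0,0,0,7.4,-42.2,0,0,0,0,0,7.4,-42.2,0,0,0,0,0,7.4,-42.2,0,0,0,0,0,7.4,-42.2,0,0,0,0,0,7.4,-42.2,0,0,0,0,8.3,0,0,0,0,0,0,8.3,0,0,0,0,0,0,0,0,0,0,0]'

```text
t: 17.3
ee_pos: [481.4, -203.9, 170.6]
orientation: [-0.469, -3.104, -0.001]
ft_force: [-0.4, -0.2, 0.2]
width: 17.3
grasp_force: 30.0
```

```bash
python3 - <<'E'
from h import *
o=get_obs(); im=get_image("wrist"); cv2.imwrite("pics/w2.png",im["pixels"])
print(o["ee_pos"],o["orientation"],o["width"],o["grasp_force"])
E
```

```text
[ 481.35186636 -203.90860323  170.61585463] [-4.68840101e-01 -3.10436468e+00 -9.29479551e-04] 17.335637010971585 29.99534010887146
```

View pics/w2.png

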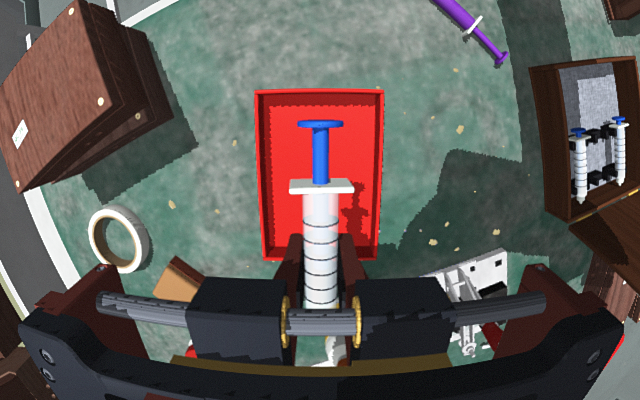

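The wrist view shows the syringe held straight (px 320,240), lined up with the red tray (260-385, 90-260). Lowering to release.

Emit:
jog_arm --increments '[0,0,0,0,0,45,0,0,0,0,0,0,45,0,0,0,0,0,0,40,0,0,0,0,0,0,20,0,0,0,0,0,0,12,0,0,0,0,0,0,0,0,0,0,0,0,0,0,0]'

```text
t: 18.23
ee_pos: [482.8, -204.3, 10.4]
orientation: [0.469, 3.105, -0.001]
ft_force: [0.6, -0.5, -0.4]
width: 17.4
grasp_force: 30.0
```

Emit:
jog_arm --increments '[0,0,0,0,0,0,40,0,0,0,0,0,0,40,0,0,0,0,0,0,40,0,0,0,0,0,0,40,0,0,0,0,0,0,40]'

```text
t: 18.85
ee_pos: [482.3, -204.1, 9.7]
orientation: [0.471, 3.106, 0.0]
ft_force: [0.2, 0.3, -0.1]
width: 35.2
grasp_force: 0.0
```

Emit:
jog_arm --increments '[0,0,0,0,0,-30,40,0,0,0,0,0,-45,40,0,0,0,0,0,-60,40,0,0,0,0,0,-60,40,0,0,0,0,0,-60,40,0,0,0,0,0,-60,40,0,0,0,0,0,-40,40,0,0,0,0,0,0,40]'

```text
t: 19.85
ee_pos: [483.6, -204.7, 368.1]
orientation: [0.47, 3.1, -0.003]
ft_force: [0.6, 0.2, -0.6]
width: 35.2
grasp_force: 0.0
```

```bash
python3 - <<'E'
from h import *
o=get_obs(); print(o["ee_pos"],o["orientation"],o["width"])
a=get_image("wrist")["pixels"][:280]; b=get_image("top"); 
cv2.imwrite("pics/w3.png",np.vstack([a,b["pixels"][90:280]]))
E
```

```text
[ 483.59061053 -204.70913517  368.14923043] [ 4.69511069e-01  3.09971504e+00 -2.84999267e-03] 35.193177121730486
```

View pics/w3.png

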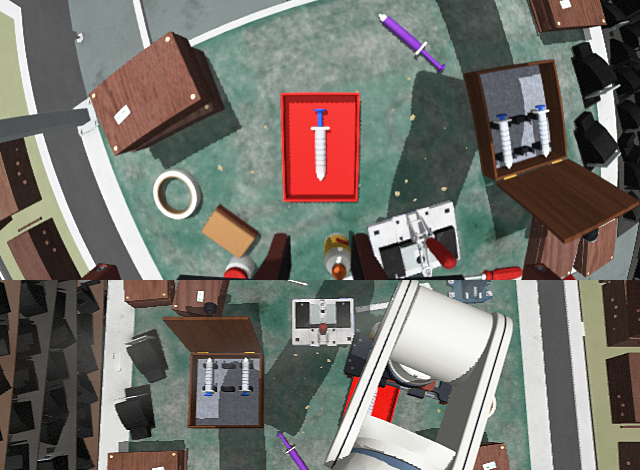

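The wrist view shows the rejected syringe lying in the tray (px 320,145), the case with two syringes home, and the bottle and jar standing. Next I go behind the lid, with the fingers either side of the knob.

Emit:
jog_arm --increments '[0,0,-8.3,0,0,0,80,0,0,-8.3,0,0,0,80,0,0,0,-24,47.5,0,80,0,0,0,-24,47.5,0,80,0,0,0,-24,47.5,0,80,0,0,0,-24,47.5,0,80,0,0,0,-24,47.5,0,80,0,0,0,-24,47.5,0,80,0,0,0,-24,47.5,0,80,0,0,0,-24,47.5,0,80,0,0,0,0,0,0,80,0,0,0,0,0,0,80]'

```text
t: 21.45
ee_pos: [677.5, 173.3, 362.3]
orientation: [-0.017, -3.138, 0.002]
ft_force: [0.3, 0.2, 0.5]
width: 70.4
grasp_force: 0.0
```

Emit:
jog_arm --increments '[0,0,0,0,0,50,80,0,0,0,0,0,50,80,0,0,0,0,0,30,80,0,0,0,0,0,17,80,0,0,0,0,0,0,80]'

```text
t: 22.08
ee_pos: [677.7, 172.6, 216.8]
orientation: [-0.019, -3.139, 0.001]
ft_force: [0.5, -0.5, 0.2]
width: 70.3
grasp_force: 0.0
```

```bash
python3 - <<'E'
from h import *
o=get_obs(); print(o["ee_pos"],o["ft_force"])
im=get_image("wrist"); cv2.imwrite("pics/w4.png",im["pixels"])
E
```

```text
[677.70146405 172.64620141 216.77420806] [ 0.45545595 -0.52122534  0.24834861]
```

View pics/w4.png

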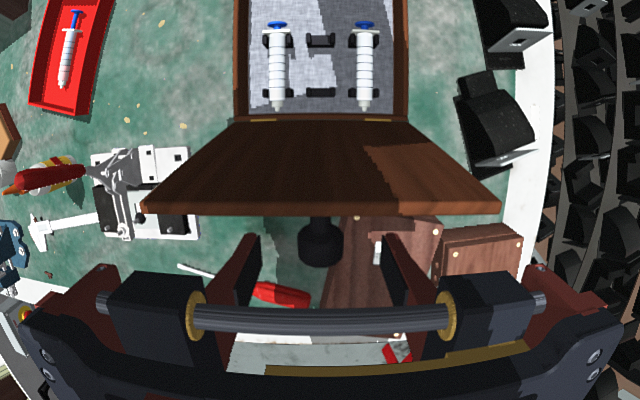

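The wrist view shows the knob (px 320,240) between the open fingers (245 and 395), behind the lid edge at v≈210. The reject is in the tray at top left. Sweeping the lid over along its arc.

Emit:
jog_arm --increments '[0,0,0,9,0,0,80,0,0,0,8,0,1,80,0,0,0,6,0,1,80,0,0,0,6,0,1,80,0,0,0,6,0,1,80,0,0,0,0,0,0,80]'

```text
t: 22.88
ee_pos: [642.7, 174.2, 213.5]
orientation: [-0.017, -3.141, 0.0]
ft_force: [-0.2, 0.1, -0.0]
width: 70.6
grasp_force: 0.0
```

Emit:
jog_arm --increments '[0,0,0,6,0,1,80,0,0,0,6,0,1,80,0,0,0,0,0,0,80]'

```text
t: 23.25
ee_pos: [630.6, 174.2, 211.4]
orientation: [-0.017, -3.14, 0.0]
ft_force: [0.0, -0.0, -1.0]
width: 70.2
grasp_force: 0.0
```

Emit:
jog_arm --increments '[0,0,0,13.5,0,0,80,0,0,0,13.5,0,1,80,0,0,0,13,0,2,80,0,0,0,13.5,0,3.5,80]'

```text
t: 23.75
ee_pos: [576.9, 174.9, 205.2]
orientation: [0.017, 3.141, 0.0]
ft_force: [0.7, 0.4, 1.4]
width: 70.0
grasp_force: 0.7
```

```bash
python3 - <<'E'
from h import *
o=get_obs(); print(o["ee_pos"],o["ft_force"])
im=get_image("wrist"); cv2.imwrite("pics/w5.png",im["pixels"])
E
```

```text
[576.86319745 174.90464669 205.22331786] [0.68755956 0.35452562 1.40015281]
```

View pics/w5.png

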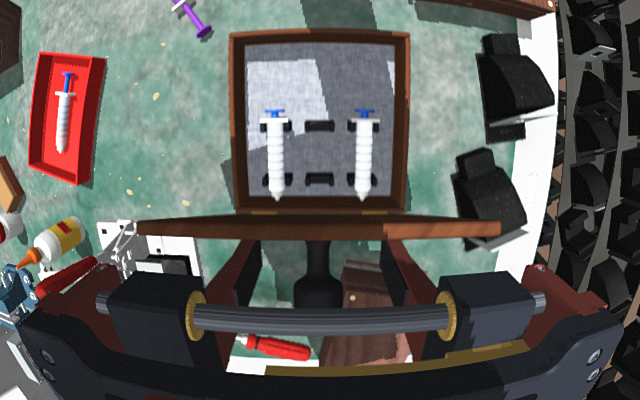

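The wrist view shows the lid (edge at v≈228) moving with the fingers. Continuing the arc.

Emit:
jog_arm --increments '[0,0,0,12.5,0,5.5,80,0,0,0,12.5,0,6.5,80,0,0,0,11.5,0,7,80,0,0,0,11.5,0,7.5,80]'

```text
t: 24.3
ee_pos: [529.0, 175.4, 178.0]
orientation: [-0.017, -3.141, 0.0]
ft_force: [-0.1, -0.8, 0.3]
width: 70.1
grasp_force: 0.5
```

Emit:
jog_arm --increments '[0,0,0,10,0,9,80,0,0,0,10,0,9,80,0,0,0,8.5,0,10.5,80,0,0,0,8,0,11,80]'

```text
t: 24.8
ee_pos: [492.8, 175.8, 138.4]
orientation: [-0.017, -3.141, 0.0]
ft_force: [0.6, 1.2, -0.0]
width: 70.1
grasp_force: 0.4
```

Emit:
jog_arm --increments '[0,0,0,6.5,0,12,80,0,0,0,6.5,0,12,80,0,0,0,4,0,12.5,80,0,0,0,4,0,12.5,80,0,0,0,0,0,0,80]'

```text
t: 25.42
ee_pos: [471.4, 175.7, 89.0]
orientation: [-0.017, -3.139, 0.001]
ft_force: [0.0, 0.1, -0.8]
width: 70.2
grasp_force: 0.0
```

Emit:
jog_arm --increments '[0,0,0,2,0,11,80,0,0,0,1,0,10,80,0,0,0,0,0,3,80,0,0,0,0,0,0,80]'

```text
t: 25.92
ee_pos: [469.2, 176.0, 65.9]
orientation: [-0.017, -3.141, 0.0]
ft_force: [0.3, 0.1, 0.3]
width: 70.1
grasp_force: 0.0
```

Emit:
jog_arm --increments '[0,0,0,0,0,2,80,0,0,0,0,0,1,80,0,0,0,0,0,0,80]'

```text
t: 26.3
ee_pos: [469.6, 176.1, 63.8]
orientation: [0.017, 3.141, 0.0]
ft_force: [-2.1, -0.6, 5.3]
width: 70.1
grasp_force: 3.1
```

Emit:
jog_arm --increments '[0,0,0,0,0,1.5,80,0,0,0,0,0,0,80]'

```text
t: 26.55
ee_pos: [469.7, 176.1, 63.5]
orientation: [0.017, 3.141, 0.0]
ft_force: [-6.8, -2.4, 21.8]
width: 70.3
grasp_force: 11.3
```

Emit:
jog_arm --increments '[0,0,0,0,0,0.7,80,0,0,0,0,0,0,80]'

```text
t: 26.8
ee_pos: [469.7, 176.1, 63.4]
orientation: [0.017, 3.141, 0.0]
ft_force: [-8.6, -2.3, 30.6]
width: 70.5
grasp_force: 15.1
```

Emit:
jog_arm --increments '[0,0,0,0,0,-20,80,0,0,0,0,0,-40,80,0,0,0,0,0,-50,80,0,0,0,0,0,-50,80,0,0,0,0,62,0,80,0,0,0,0,62,0,80,0,0,0,0,62,0,80,0,0,0,0,62,0,80,0,0,0,0,0,0,80]'

```text
t: 27.92
ee_pos: [471.7, 427.9, 220.8]
orientation: [0.011, 3.141, 0.002]
ft_force: [0.9, -1.0, 0.8]
width: 70.1
grasp_force: 0.0
```

```bash
python3 - <<'E'
from h import *
im=get_image("top"); P=cloud(im); s=get_image("scene")
cv2.imwrite("pics/end.png",np.vstack([im["pixels"][40:270],s["pixels"][100:320]]))
Q=cloud(s)
for P in (P,Q):
    X,Y,Z=P[...,0],P[...,1],P[...,2]
    for x0 in (420,450,480,520,560,590): 
        m=(X>x0)&(X<x0+15)&(Y>95)&(Y<150)&(Z>20); print(x0,m.sum(),np.round(np.median(Z[m]),1))
print(get_obs()["t"],get_obs()["ee_pos"])
E
```

```text
420 130 63.4
450 127 63.2
480 129 63.3
520 118 63.3
560 124 63.1
590 120 63.4
420 112 63.0
450 104 63.1
480 44 63.1
520 92 63.1
560 83 63.2
590 80 63.0
28.025 [471.53829721 424.0892215  220.48378342]
```

View pics/end.png

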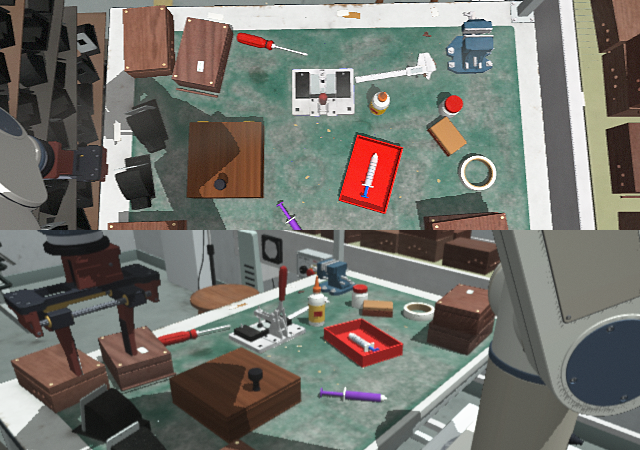

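The lid is flat at 63 mm everywhere (top view px 190-263, 120-198). The syringe is in the tray (371,172), the bottle (380,100) and jar (450,105) are standing, and the robot is clear.

```bash
python3 -c "
from workcell import job; print(job.close_job())"
```

```text
the job is handed in; nothing more can be done
None
```

The job is handed in at about 28 s of the 64 s allowed: the two outer plungers are home in their cradles, the jammed middle syringe is in the red tray, the lid is shut flat, and the bottle and jar are still standing.

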